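Fish the stuck filter slider out with a hooked pick

TASK

The filter slider has slipped too deep into the covered tunnel of its storage block. Take the hooked pick from its rest, reach into the tunnel, catch the slider's window with the hook and draw the slider forward onto the open ledge until it butts against the stop bar there; snug it up with a steady pull of about 10 N for a second, then put the pick back on its rest. Go gently, by feel: never press or pull with the pick harder than 20 N, do not touch the slider with the fingers, and leave the other things on the bench where they are.

Things in the scene. Friction and masses are not known exactly. Their poses are not given: they have to be found in the camera images.
- block: Storage block, bare aluminium with a clear cover, fixed, 176 long (x) x 40 wide x 45 high. Origin: on its underside, 18 behind the tunnel mouth; x points to the closed back, y left, z up. A channel 21 wide, floor z=12, runs along y=0: front lip (x -96 to -90, top z=17), open ledge (x -90 to -18, side rails to z=16), tunnel (x -18 to 74, clear cover 4 thick, underside z=41).
- slider: Filter slider, dark steel bar 46 long (x) x 18 wide x 8 thick, lying on the channel floor, its front end 15 to 35 inside the tunnel, x along the block's x. Origin: centre of its underside. A sprung plunger in the tunnel's left cheek (block x=28) presses it sideways against the right cheek: it drags at 3 to 8 N until past it.
- catch (a point): Centre of the slider's catch window, level with its top face (13.5 in front of its origin, 8 above its underside). The window goes right through, 9 long (x) x 10 wide; the web in front of it is 5 thick.
- lip (a point): Middle of the front lip's inner face, level with the channel floor; axes as the block's. Behind it a dark steel stop bar (5 thick, 8 high) is screwed down across the channel, set by hand: its face, which the slider's front end must butt against, lies anywhere from 9 to 18 behind this point and is not measured; find it by feel as the pull rises. Stop bar and block are rigid.
- mouth (a point): Middle of the tunnel mouth, at the level of the channel floor; axes as the block's. The opening is 21 wide and 29 high.
- rest: Pick rest, grey plastic, fixed, base 100 (x) x 50 x 6. Forked posts 8 thick at x=-32 and x=+32 (notch floor z=53, notch 18 wide, flared prongs up to z=72) carry the pick's handle; between them it is free to be grasped from above. Origin: centre of its underside; z up.
- seat (a point): Where the centre of the pick's handle is when it lies in the rest: 61 above the bench; x along the handle.
- pick_grip (a point): Centre of the pick's handle, the point to grip. Loose offset pick, 60 g: black bar handle 84 long (x) x 15 wide (y) x 16 high, lying in the rest with x along the rest's x. From its front end (+x) a 5 thick steel shank cranks down to 24 below the handle's axis and runs forward, 52 to 115 ahead of the centre, ending in a hook 5 thick straight down, 12 below the shank's axis.
- pick_tip (a point): Lowest point of the hook: 115 ahead of and 36 below the handle's centre.
- lens_cap: Bystander: black lens cap, 41 across, 10 high. Origin: centre of its underside.
- filter_cube: Bystander: black filter cube, 34 x 34 x 35. Origin: centre of its underside.
- timer: Bystander: bench timer lying flat, 58 x 62 x 18. Origin: centre of its underside.
- objective_case: Bystander: clear round case with black cap, 38 across, 64 high. Origin: centre of its underside.
- usb_stick: Bystander: memory stick, 16 x 52 x 8. Origin: centre of its underside.
- beaker: Bystander: small glass beaker, 56 across, 62 high. Origin: centre of its underside.

How it is judged:
By the outcome, as a careful person would: the job done as asked, in the order asked, and still so for the second after the job is handed in, with the robot touching nothing.
It also fails if it takes over 61 s, if anything falls off the work surface, if the arm or the gripper's body presses on something with over 40 N, if the wrist force passes 120 N, or if a joint passes its speed limit or range.

ROBOT

A 6-joint arm with a two-finger parallel gripper is mounted at the origin on a cart in front of the work surface, level with it; the furniture and walls round the work are solid. World frame = base frame: x ahead of the robot, y to its left, z up, the work surface at z = 0. Lengths are in m, angles in degrees, forces in N, time in s.
With the tool pointing down it reaches from about 0.4 to 0.825 m from the base axis. Payload 7 kg.
Tool frame: the origin (TCP) lies at the very end of the fingers, on their centre line; the grasp point (between the pads) lies 19 mm behind it (ctrl.hold_point_z is the distance from the TCP to the grasp point, in m); z points along the fingers, y is the line along which they close (so a half turn about z gives the same grasp; the last joint's range is limited). The gripper opens to 88 mm and grips with 3 to 60 N. Pads are 19 mm wide; open, the fingers measure 130 mm over their backs; the gripper's body (78 mm by 193 mm) begins 47 mm behind the grasp point.
Start: joints at [-54.253, 20.546, 0.682, 0, -70.136, -16.507], TCP at [0.222, -0.637, 0.227] pointing down, gripper open.
Joint ranges: [-176.03, 176.03], [-82.01, 121.73], [-58.28, 71.71], [-173.87, 95.51], [-174.79, -0.11], [-173.66, 173.66]. Speed limits (degrees/s): [136.94, 136.94, 172.46, 180, 180, 180].

INTERFACE

Orientations are given as [roll, pitch, yaw] about the fixed x, y, z axes, in that order (R = Rz(yaw) Ry(pitch) Rx(roll)).
In Python, from plant import sensors, viewer, workorder, ctrl gives the robot as it stands.
- The arm moves only by the shell command python3 -m pendant 'ROWS'. ROWS is JSON, a list of rows, each a list of 3 entries, a list of its own where there are three numbers: the opening, from -1 (shut) to 1 (fully open), so that 0 is half open, then the shift along the tool's x, y, z in m, then the turn, a rotation vector about the tool's x, y, z in degrees. A call has 1 to 10 rows; each row is the pose to reach, as a shift and turn from the pose commanded when the call began, along the tool's axes at that moment; what a row does not reach only later rows make up. A row lasts 1/12 s, in which the tool goes at most 41.7 mm and 7.16 degrees, less where a joint would pass 70% of its speed; a pose out of reach is approached as far as the arm can. A call with a gripper value outside its range is refused whole. The fingers move at their own pace and stop on an object; the grip force is fixed at half the most. Time passes only in rows, so rows that repeat a pose let the fingers close. It gives the time, the measured TCP pose, the force, the opening and the grip force at its end, in the units of the state.
- sensors.get_obs(): the state, without advancing time (a new reading comes with each control period).
- viewer.snapshot(name): name is "scene" or "top" or "wrist"; returns the picture (384x512x3 uint8, red, green, blue); there is no depth.
- viewer.camera_params(name): a dict with "fx", "fy", "cx", "cy" (pixels), "extrinsics" (4x4, takes a point from world to camera coordinates). Camera axes: x right, y up, looking along -z (the intrinsics and any distortion apply to the point x, -y, -z); pixel columns grow to the right and rows downward; lengths in m; the calibration is good to about 2 mm. A picture is of the moment at which its call begins: read the wrist's pose just before it. camera_params takes no time and is no camera call; for the wrist camera it gives the pose at the moment of the call.
- workorder.close_job(): hands the job in; it is judged then, once.
The state is a dict: "clock": time; "joint_pos": joint angles; "qvel": joint speeds; "tau": joint torques, N m; "tool_pos": TCP position; "orientation": TCP orientation; "force": force on the tool from outside, world axes, zero at the start; "moment": the same for the moment, N m; "opening": finger opening in m; "gripper_force": force on a finger pad.
Only numpy, scipy, OpenCV 4.12 (cv2) and the standard library are available. Lean on these libraries where they do the work, as an engineer would, in place of code of your own. Each camera call takes 0.05 s, during which the arm holds its last target. There are 200 camera calls.

## Working session

There is one attempt and no reset: what is moved stays moved. The work goes in short steps, Python scripts to look and compute and a shell command to move; the robot and the scene stay as the last step left them, time stands still between calls to the robot, and variables do not carry over. Pictures are saved under pics/ and viewed, at most 10 in all, crops included, and the job is handed in when it is done.

```bash
ls; mkdir -p pics; python3 - <<'E'
from plant import sensors, viewer, ctrl
import cv2,numpy as np
o=sensors.get_obs();print({k:np.round(v,3).tolist() for k,v in o.items()}, ctrl.hold_point_z)
ims=[]
for n in ["scene","top","wrist"]:
    p=viewer.camera_params(n);im=viewer.snapshot(n)
    cv2.imwrite(f"pics/{n}0.png",cv2.cvtColor(im,cv2.COLOR_RGB2BGR))
    print(n,{k:np.round(v,4).tolist() for k,v in p.items()})
E
```

```text
pics
{'clock': 0.0, 'joint_pos': [-54.252, 20.592, 0.633, -0.02, -70.135, -16.507], 'qvel': [0.021, -0.071, 0.001, 0.038, -0.083, -0.028], 'tau': [-0.0, -58.271, 29.308, 6.998, 0.007, -0.0], 'tool_pos': [0.222, -0.637, 0.226], 'orientation': [179.905, -0.008, -160.766], 'force': [0.387, -0.351, -0.227], 'moment': [0.053, -0.044, -0.014], 'gripper_force': 0.0, 'opening': 0.088} 0.0188
scene {'fx': 349.6466, 'fy': 349.6466, 'cx': 250.1628, 'cy': 196.8589, 'extrinsics': [[-0.6403, -0.768, -0.0143, 0.2699], [0.4759, -0.4112, 0.7774, -0.3803], [-0.603, 0.491, 0.6288, -0.7228], [0.0, 0.0, 0.0, 1.0]]}
top {'fx': 362.6068, 'fy': 362.6068, 'cx': 248.8289, 'cy': 195.219, 'extrinsics': [[-0.0172, -0.9997, -0.018, -0.1292], [0.9973, -0.0184, 0.0704, -0.5727], [-0.0707, -0.0167, 0.9974, -1.2165], [0.0, 0.0, 0.0, 1.0]]}
wrist {'fx': 310.4678, 'fy': 310.4678, 'cx': 255.4228, 'cy': 194.5151, 'extrinsics': [[-0.3296, 0.9441, 0.0009, 0.6745], [-0.9061, -0.316, -0.2812, 0.0347], [-0.2652, -0.0935, 0.9596, -0.3908], [0.0, 0.0, 0.0, 1.0]]}
```

View pics/top0.png

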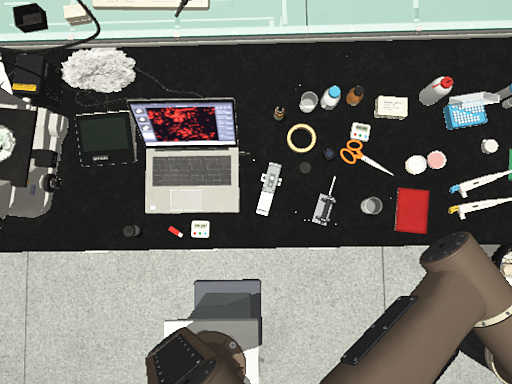

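View pics/scene0.png

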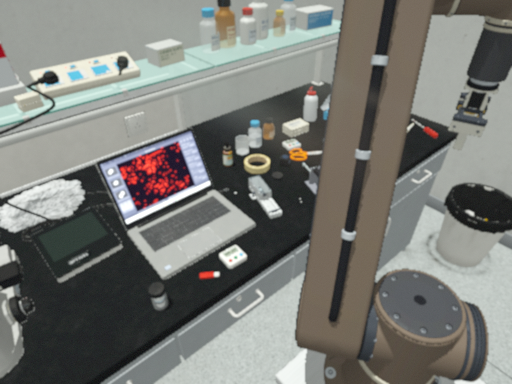

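The top view shows the block at about (268,190) and the rest with the pick at about (325,205), hook pointing up the image. The scene view shows the block at (264,197), with the rest partly hidden by the arm.

```bash
cat > h.py <<'E'
import numpy as np,cv2
from plant import sensors,viewer
def ray(p,uv):
    E=np.array(p["extrinsics"]);R,t=E[:3,:3],E[:3,3]
    d=np.array([(uv[0]-p["cx"])/p["fx"],-(uv[1]-p["cy"])/p["fy"],-1.])
    return -R.T@t,R.T@d
def onplane(p,uv,z):
    c,d=ray(p,uv);return c+d*(z-c[2])/d[2]
def proj(p,X):
    E=np.array(p["extrinsics"]);q=E[:3,:3]@np.array(X)+E[:3,3]
    return np.array([p["cx"]-p["fx"]*q[0]/q[2],p["cy"]+p["fy"]*q[1]/q[2]])
def save(im,name,crop=None,k=1):
    if crop: im=im[crop[1]:crop[3],crop[0]:crop[2]]
    im=cv2.resize(im,None,fx=k,fy=k,interpolation=cv2.INTER_CUBIC)
    cv2.imwrite(f"pics/{name}.png",cv2.cvtColor(im,cv2.COLOR_RGB2BGR))
E
python3 - <<'E'
from h import *
p=viewer.camera_params("top")
for n,uv,z in [("blk",(268,190),.04),("blkfront",(262,215),.02),("blkback",(276,164),.04),("rest",(325,205),.06),("tip",(333,178),.03),("usb",(175,231),0),("beaker",(371,206),0.06)]:
    print(n,np.round(onplane(p,uv,z),3))
im=cv2.cvtColor(cv2.imread("pics/top0.png"),cv2.COLOR_BGR2RGB)
save(im,"topcrop",(240,150,390,240),5)
o=sensors.get_obs();pw=viewer.camera_params("wrist")
E=np.array(pw["extrinsics"]);print("cam",-E[:3,:3].T@E[:3,3],"axis",-E[2,:3])
E
```

```text
blk [ 0.585 -0.204  0.04 ]
blkfront [ 0.502 -0.183  0.02 ]
blkback [ 0.672 -0.233  0.04 ]
rest [ 0.531 -0.389  0.06 ]
tip [ 0.623 -0.425  0.03 ]
usb [0.453 0.118 0.   ]
beaker [ 0.525 -0.539  0.06 ]
cam [ 0.15012163 -0.66239989  0.3842852 ] axis [ 0.26529051  0.09333679 -0.95964014]
```

View pics/topcrop.png

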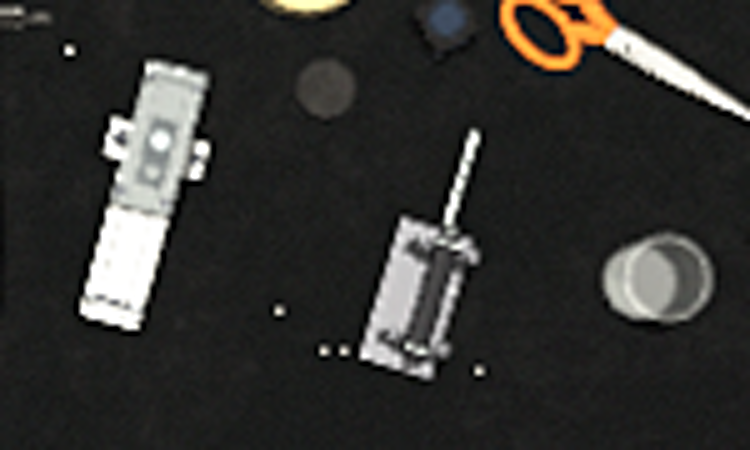

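The crop shows the block with its tunnel (dark slider seen through the clear cover) running from (110,325) to (175,65) in crop pixels. The pick handle is at (435,295) and the hook tip at (475,132). I'll move the wrist camera between the block and the rest.

```bash
python3 -m pendant '[[1,[-0.036,0.018,0],[0,0,0]],[1,[-0.072,0.036,0],[0,0,0]],[1,[-0.108,0.054,0],[0,0,0]],[1,[-0.144,0.072,0],[0,0,0]],[1,[-0.18,0.09,0],[0,0,0]],[1,[-0.216,0.108,0],[0,0,0]],[1,[-0.252,0.126,0],[0,0,0]],[1,[-0.288,0.144,0],[0,0,0]],[1,[-0.324,0.162,0],[0,0,0]],[1,[-0.36,0.18,0],[0,0,0]]]'; python3 -m pendant '[[1,[-0.025,0.013,0],[0,0,7]],[1,[-0.05,0.026,0],[0,0,14]],[1,[-0.073,0.036,0],[0,0,21]],[1,[-0.073,0.036,0],[0,0,28]],[1,[-0.073,0.036,0],[0,0,35]],[1,[-0.073,0.036,0],[0,0,36]],[1,[-0.073,0.036,0],[0,0,36]],[1,[-0.073,0.036,0],[0,0,36]]]'
python3 - <<'E'
from h import *
import pickle
o=sensors.get_obs();pw=viewer.camera_params("wrist");im=viewer.snapshot("wrist")
pickle.dump((o,pw,im),open("w1.pkl","wb"));save(im,"w1",None,1.5)
print(o["tool_pos"],o["orientation"],o["force"],o["clock"])
E
```

```text
clock: 0.98
tool_pos: [0.504, -0.3469, 0.2266]
orientation: [180.0, -0.0, -160.8]
force: [-0.0, -1.3, -0.1]
opening: 0.0876
gripper_force: 0.0
clock: 1.65
tool_pos: [0.5598, -0.2908, 0.2264]
orientation: [180.0, -0.0, 163.4]
force: [-0.2, 0.5, 0.1]
opening: 0.0876
gripper_force: 0.0
[ 0.55981255 -0.29082692  0.2264454 ] [ 1.79999425e+02 -1.39088986e-02  1.63437992e+02] [-0.18867377  0.46537101  0.11556589] 1.65
```

View pics/w1.png

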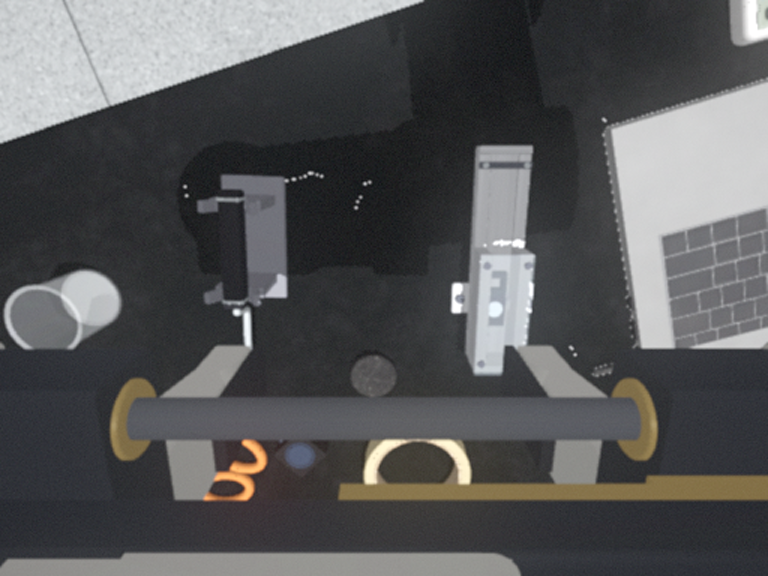

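The wrist view (shown at 1.5×) has the rest and black handle at (232,245) and the shank at (248,325). The block spans (475,147) to (535,372), with the stop bar's dark line at (505,165), the mouth at about y=250 and the slider at (497,298). I'll enlarge both for edge measurement.

```bash
python3 - <<'E'
from h import *
import pickle
o,p,im=pickle.load(open("w1.pkl","rb"))
a=cv2.resize(im[90:250,300:370],None,fx=3.6,fy=3.6,interpolation=cv2.INTER_CUBIC)
b=cv2.resize(im[105:245,115:225],None,fx=4.1,fy=4.1,interpolation=cv2.INTER_CUBIC)
H=max(a.shape[0],b.shape[0]);c=np.zeros((H,a.shape[1]+b.shape[1]+10,3),np.uint8)
c[:a.shape[0],:a.shape[1]]=a;c[:b.shape[0],a.shape[1]+10:]=b
c=np.clip(c.astype(float)*1.4+15,0,255).astype(np.uint8)
print(c.shape,a.shape);save(c,"w1z")
E
```

```text
(576, 713, 3) (576, 252, 3)
```

View pics/w1z.png

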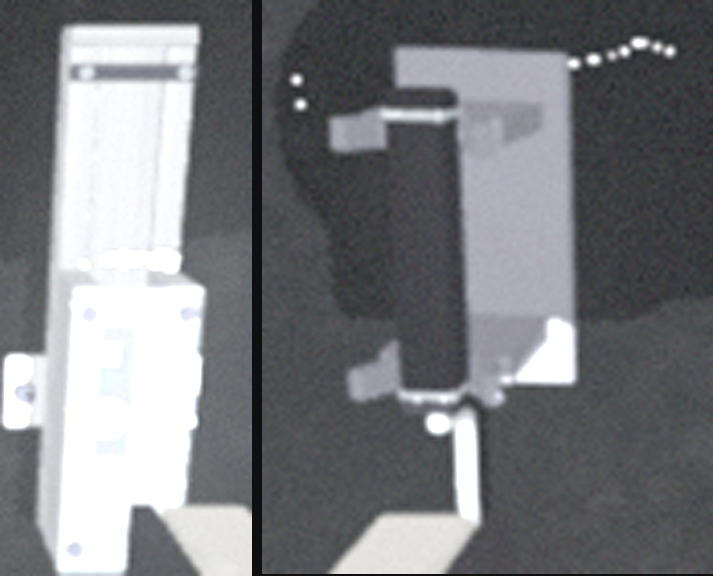

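```bash
python3 - <<'E'
from h import *
import pickle
o,p,im=pickle.load(open("w1.pkl","rb"))
A=lambda x,y:(300+x/3.6-.36,90+y/3.6-.36)
B=lambda x,y:(115+(x-262)/4.1-.38,105+y/4.1-.38)
P=lambda uv,z:onplane(p,uv,z/1000)*1000
def show(n,L):
    for x in L: print(n,np.round(x,1))
hb=[P(B(383,114),69),P(B(457,114),69)];hf=[P(B(398,394),69),P(B(466,392),69)]
show("handle",hb+hf)
d=(hf[0]+hf[1]-hb[0]-hb[1])/2;print("len",np.linalg.norm(d),"w",np.linalg.norm(hb[0]-hb[1]),np.linalg.norm(hf[0]-hf[1]),"yaw",np.degrees(np.arctan2(d[1],d[0])),"ctr",(sum(hb)+sum(hf))/4)
rb=[P(B(396,47),6),P(B(568,52),6),P(B(576,384),6)]
show("base",rb);d=rb[2]-rb[1];print("yaw",np.degrees(np.arctan2(d[1],d[0])),np.linalg.norm(d),np.linalg.norm(rb[0]-rb[1]),"ctr",(rb[0]+rb[2])/2)
cf=[P(A(72,287),45),P(A(204,287),45)];cb=P(A(57,573),45)
show("cover front",cf);show("cover back L",[cb]);print("w",np.linalg.norm(cf[0]-cf[1]),"len",np.linalg.norm(cb-cf[0]))
d=cb-cf[0];print("yaw",np.degrees(np.arctan2(d[1],d[0])))
lf=[P(A(65,26),17),P(A(199,26),17)]
show("lip front",lf);print(np.linalg.norm(lf[0]-lf[1]))
d=(sum(cf)-sum(lf))/2;print("lip->mouth yaw",np.degrees(np.arctan2(d[1],d[0])),np.linalg.norm(d[:2]),"mouth",sum(cf)/2)
d=cf[1]-cf[0];print("across yaw-90",np.degrees(np.arctan2(d[1],d[0]))-90)
bar=[P(A(72,73),20),P(A(192,73),20)];show("bar",bar)
show("slider win",[P(A(112,x),20) for x in (330,345,365,380,400,450)])
E
```

```text
handle [ 481.4 -384.3   69. ]
handle [ 486.5 -367.    69. ]
handle [ 549.2 -407.9   69. ]
handle [ 553.7 -390.8   69. ]
len 71.53238790276895 w 18.0844167829218 17.750385457958647 yaw -19.363259032528006 ctr [ 517.7123375  -387.50633509   69.        ]
base [ 463.7 -396.4    6. ]
base [ 479.2 -349.2    6. ]
base [ 574.4 -381.2    6. ]
yaw -18.569674820787892 100.46194642096596 49.62495115171817 ctr [ 519.08436933 -388.79399295    6.        ]
cover front [ 574.4 -221.    45. ]
cover front [ 586.  -181.8   45. ]
cover back L [ 667.8 -248.1   45. ]
w 40.85162640327475 len 97.24781535903321
yaw -16.170979293186882
lip front [ 499.7 -200.    17. ]
lip front [ 511.7 -159.7   17. ]
42.07281745420346
lip->mouth yaw -16.13798962794377 77.62447569568033 mouth [ 580.22256095 -201.42888382   45.        ]
across yaw-90 -16.54823508388057
bar [ 514.  -201.7   20. ]
bar [ 524.7 -165.5   20. ]
slider win [ 599.  -207.9   20. ]
slider win [ 604.1 -209.1   20. ]
slider win [ 611.  -210.6   20. ]
slider win [ 616.2 -211.8   20. ]
slider win [ 623.2 -213.4   20. ]
slider win [ 640.9 -217.3   20. ]
```

Checks: base 100.5×49.6 (given 100×50), lip to mouth 77.6 (given 78), slider length about 45.6 (given 46), so the measurements hold. The seat is about (519,-388.5) with yaw -18.6°. The block's yaw is -16.2°, the mouth is at (580,-201.4), and the slider's front is about 19 mm inside. Next I'll move over the handle.

```bash
python3 -m pendant '[[1,[0.003,-0.03,0],[0,0,2]],[1,[0.006,-0.06,0],[0,0,2]],[1,[0.009,-0.09,0.02],[0,0,2]],[1,[0.011,-0.1055,0.05],[0,0,2]],[1,[0.011,-0.1055,0.08],[0,0,2]],[1,[0.011,-0.1055,0.1],[0,0,2]],[1,[0.011,-0.1055,0.1],[0,0,2]],[1,[0.011,-0.1055,0.1],[0,0,2]]]'
python3 - <<'E'
from h import *
import pickle
o=sensors.get_obs();pw=viewer.camera_params("wrist");im=viewer.snapshot("wrist")
pickle.dump((o,pw,im),open("w2.pkl","wb"))
save(np.clip(im*1.3+10,0,255).astype(np.uint8),"w2",(100,0,420,240),2.5)
print(o["tool_pos"],o["orientation"],o["force"],o["clock"])
a=np.radians(-18.6);u=np.array([np.cos(a),np.sin(a),0]);v=np.array([-u[1],u[0],0]);c=np.array([.5191,-.3888,0])
for n,x,y,z in [("hback",-42,0,69),("hbL",-42,7.5,69),("hbR",-42,-7.5,69),("hc",0,0,69),("hL",0,7.5,69),("hR",0,-7.5,69),("base BL",-50,25,6),("base BR",-50,-25,6)]:
    q=proj(pw,c+u*x/1e3+v*y/1e3+[0,0,z/1e3]);print(n,np.round((q-[100,0])*2.5))
E
```

```text
clock: 2.37
tool_pos: [0.5183, -0.3888, 0.126]
orientation: [-180.0, -0.1, 161.3]
force: [0.5, -0.1, 0.4]
opening: 0.0877
gripper_force: 0.0
[ 0.51830914 -0.38880054  0.12600255] [-1.79984682e+02 -1.31722714e-01  1.61299615e+02] [ 0.45993955 -0.1245548   0.41403586] 2.3667
hback [391. 390.]
hbL [418. 390.]
hbR [364. 390.]
hc [391. 532.]
hL [416. 532.]
hR [365. 532.]
base BL [461. 339.]
base BR [320. 339.]
```

View pics/w2.png

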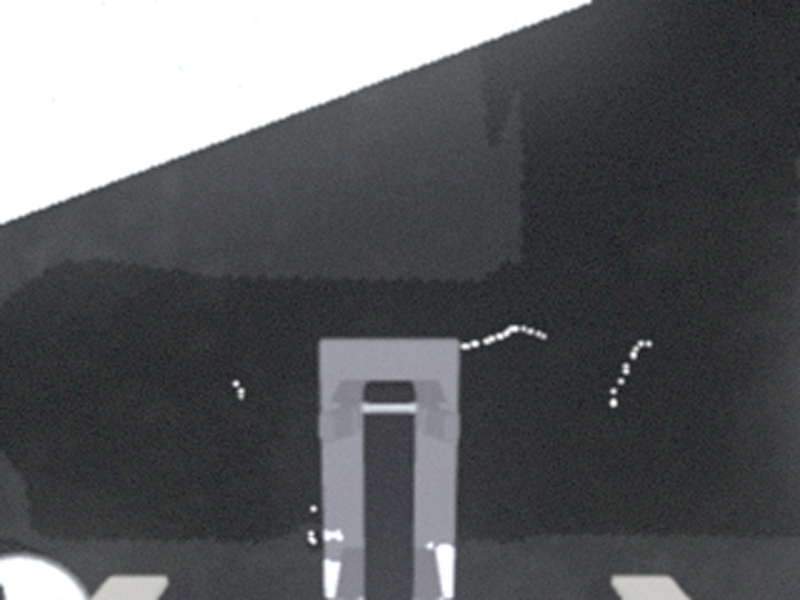

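The base corners, at (320,339) and (460,339), match the prediction within 1 px. The handle is centred between the fingers at x≈390, so I'll descend and grip.

```bash
python3 -m pendant '[[1,[0,0,0.02],[0,0,0]],[1,[0,0,0.04],[0,0,0]],[1,[0,0,0.06],[0,0,0]],[1,[0,0,0.075],[0,0,0]],[1,[0,0,0.084],[0,0,0]],[1,[0,0,0.084],[0,0,0]],[1,[0,0,0.084],[0,0,0]]]'; python3 -m pendant '[[-0.6,[0,0,0],[0,0,0]],[-0.6,[0,0,0],[0,0,0]],[-0.6,[0,0,0],[0,0,0]],[-0.6,[0,0,0],[0,0,0]],[-1,[0,0,0],[0,0,0]],[-1,[0,0,0],[0,0,0]],[-1,[0,0,0],[0,0,0]],[-1,[0,0,0],[0,0,0]],[-1,[0,0,0],[0,0,0]]]'
```

```text
clock: 3.0
tool_pos: [0.52, -0.3888, 0.0439]
orientation: [-180.0, 0.1, 161.3]
force: [0.1, -0.9, -0.2]
opening: 0.0879
gripper_force: 0.0
clock: 3.75
tool_pos: [0.5191, -0.3885, 0.0425]
orientation: [-180.0, -0.0, 161.2]
force: [0.1, -0.1, -0.3]
opening: 0.033
gripper_force: 0.0
```

```bash
python3 -m pendant '[[-1,[0,0,0],[0,0,0]],[-1,[0,0,0],[0,0,0]],[-1,[0,0,0],[0,0,0]],[-1,[0,0,0],[0,0,0]],[-1,[0,0,0],[0,0,0]],[-1,[0,0,0],[0,0,0]],[-1,[0,0,0],[0,0,0]]]'
```

```text
clock: 4.33
tool_pos: [0.5191, -0.3885, 0.0425]
orientation: [180.0, -0.0, 161.2]
force: [-0.1, 0.7, 0.2]
opening: 0.0144
gripper_force: 30.0
```

```bash
python3 -m pendant '[[-1,[0,0,-0.01],[0,0,0]],[-1,[0,0,-0.025],[0,0,0]],[-1,[0,0,-0.04],[0,0,0]],[-1,[0,0,-0.055],[0,0,0]],[-1,[0,0,-0.06],[0,0,0]],[-1,[0,0,-0.06],[0,0,0]]]'; python3 -m pendant '[[-1,[0.009,0.013,0],[0,0,0]],[-1,[0.026,0.035,0],[0,0,0]],[-1,[0.045,0.061,0],[0,0,0]],[-1,[0.064,0.087,0],[0,0,-1]],[-1,[0.083,0.113,0],[0,0,-2]],[-1,[0.102,0.139,0],[0,0,-2.6]],[-1,[0.121,0.165,0],[0,0,-2.6]],[-1,[0.134,0.182,0],[0,0,-2.6]],[-1,[0.1393,0.1891,0],[0,0,-2.6]],[-1,[0.1393,0.1891,0],[0,0,-2.6]]]'
python3 - <<'E'
from h import *
import pickle
o=sensors.get_obs()
print(o["tool_pos"],o["orientation"],o["force"],o["opening"],o["clock"])
ims=[]
for n in("top","scene"):
    p=viewer.camera_params(n);im=viewer.snapshot(n);pickle.dump((o,p,im),open(n+"3.pkl","wb"))
    a=np.radians(o["orientation"][2]+180);u=np.array([np.cos(a),np.sin(a),0])
    g=np.array(o["tool_pos"])+[0,0,.0188];t=g+.115*u+[0,0,-.036];
    q=proj(p,t);print(n,"tip",q,"grip",proj(p,g))
    x,y=np.clip(q.astype(int),[60,60],[450,320]);ims.append(cv2.resize(im[y-55:y+55,x-50:x+50],None,fx=4,fy=4,interpolation=cv2.INTER_CUBIC));print("origin",x-50,y-55)
save(np.hstack(ims),"v3")
E
```

```text
clock: 4.83
tool_pos: [0.5201, -0.389, 0.1047]
orientation: [-180.0, 0.2, 161.2]
force: [0.4, -0.1, -0.9]
opening: 0.015
gripper_force: 30.0
clock: 5.67
tool_pos: [0.4472, -0.1633, 0.1024]
orientation: [180.0, -0.0, 164.0]
force: [0.6, 0.2, -1.9]
opening: 0.0149
gripper_force: 30.0
[ 0.44719143 -0.16325105  0.10238152] [ 1.79988101e+02 -2.59729101e-02  1.63955879e+02] [ 0.62018114  0.16151468 -1.86738002] 0.014911140487937945 5.6667
top tip [265.81347202 197.35998653] grip [256.6239697  232.35548467]
origin 215 142
scene tip [269.64054448 186.83621336] grip [287.77615475 199.00404359]
origin 219 131
```

View pics/v3.png

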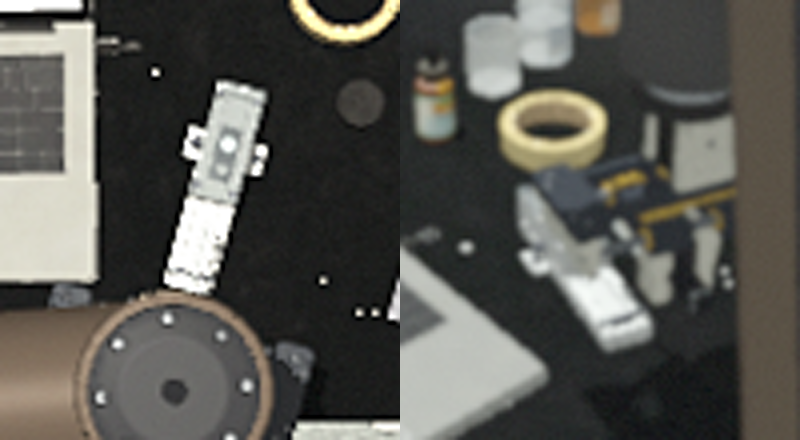

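The views show the block clear and unmoved; the hook itself is white on white, or hidden. I'll lower the pick to entry height in front of the mouth and go on by feel.

```bash
python3 -m pendant '[[-1,[0,0,0.015],[0,0,0]],[-1,[0,0,0.03],[0,0,0]],[-1,[0,0,0.045],[0,0,0]],[-1,[0,0,0.055],[0,0,0]],[-1,[0,0,0.0615],[0,0,0]],[-1,[0,0,0.0615],[0,0,0]],[-1,[0,0,0.0615],[0,0,0]],[-1,[0,0,0.0615],[0,0,0]],[-1,[0,0,0.0615],[0,0,0]]]'
python3 - <<'E'
from h import *
import pickle
o=sensors.get_obs();p=viewer.camera_params("wrist");im=viewer.snapshot("wrist")
pickle.dump((o,p,im),open("w4.pkl","wb"))
p2=viewer.camera_params("scene");im2=viewer.snapshot("scene");pickle.dump((o,p2,im2),open("s4.pkl","wb"))
print(o["tool_pos"],o["orientation"],o["force"],o["clock"])
a=cv2.resize(im[:,60:452],None,fx=1.4,fy=1.4)[:,:];b=cv2.resize(im2[140:240,220:320],None,fx=2.4,fy=2.4,interpolation=cv2.INTER_CUBIC)
c=np.zeros((538,a.shape[1]+240,3),np.uint8);c[:a.shape[0],:a.shape[1]]=a[:538];c[:240,a.shape[1]:]=b
save(c,"v4");print(c.shape)
E
```

```text
clock: 6.52
tool_pos: [0.4486, -0.1649, 0.0417]
orientation: [180.0, 0.1, 163.8]
force: [-0.1, 0.2, -0.5]
opening: 0.0145
gripper_force: 30.0
[ 0.44861274 -0.16485854  0.04168278] [1.79982635e+02 6.85370974e-02 1.63831403e+02] [-0.09656562  0.2361829  -0.5498841 ] 6.5167
(538, 789, 3)
```

View pics/v4.png

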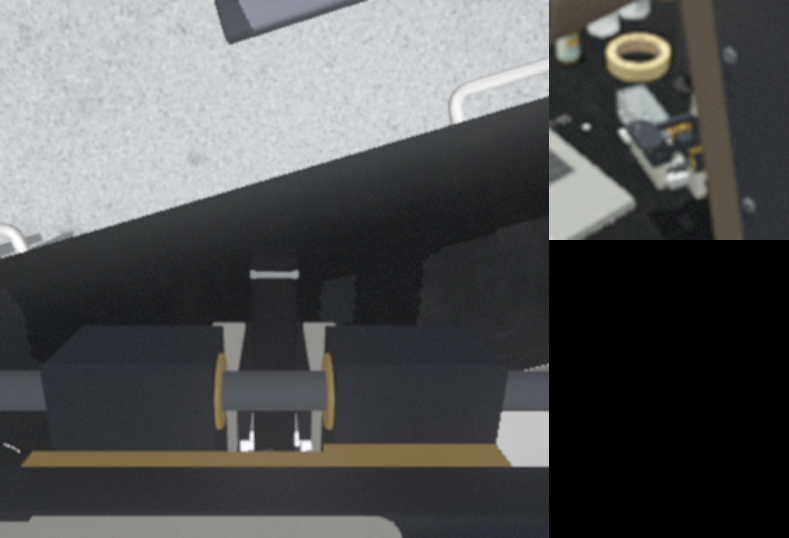

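The handle sits square between the pads, with its back band at (274,274). I'm entering the tunnel now.

```bash
python3 -m pendant '[[-1,[-0.003,0,0],[0,0,0]],[-1,[-0.008,0,0],[0,0,0]],[-1,[-0.014,0,0],[0,0,0]],[-1,[-0.02,0,0],[0,0,0]],[-1,[-0.026,0,0],[0,0,0]],[-1,[-0.026,0,0],[0,0,0]],[-1,[-0.026,0,0],[0,0,0]]]'; python3 -m pendant '[[-1,[-0.003,0,0],[0,0,0]],[-1,[-0.007,0,0],[0,0,0]],[-1,[-0.012,0,0],[0,0,0]],[-1,[-0.017,0,0],[0,0,0]],[-1,[-0.022,0,0],[0,0,0]],[-1,[-0.025,0,0],[0,0,0]],[-1,[-0.025,0,0],[0,0,0]],[-1,[-0.025,0,0],[0,0,0]]]'
python3 - <<'E'
from h import *
import pickle
o=sensors.get_obs();p=viewer.camera_params("top");im=viewer.snapshot("top")
pickle.dump((o,p,im),open("t5.pkl","wb"))
print(o["tool_pos"],o["orientation"],o["force"],o["clock"])
g=cv2.createCLAHE(2,(4,4)).apply(cv2.cvtColor(im[155:240,240:300],cv2.COLOR_RGB2GRAY))
g0=cv2.createCLAHE(2,(4,4)).apply(cv2.imread("pics/top0.png",0)[155:240,240:300])
save(cv2.cvtColor(np.hstack([g0,g]),cv2.COLOR_GRAY2RGB),"v5",None,6)
E
```

```text
clock: 7.2
tool_pos: [0.4732, -0.172, 0.0408]
orientation: [-180.0, -0.0, 163.8]
force: [-0.2, 0.6, -0.4]
opening: 0.0147
gripper_force: 30.0
clock: 7.87
tool_pos: [0.4969, -0.1789, 0.0409]
orientation: [-180.0, -0.0, 163.8]
force: [0.6, 0.3, -0.6]
opening: 0.0148
gripper_force: 30.0
[ 0.4969477  -0.17891951  0.0408986 ] [-1.79996164e+02 -2.10009858e-02  1.63825306e+02] [ 0.57068018  0.32308298 -0.63883793] 7.8667
```

View pics/v5.png

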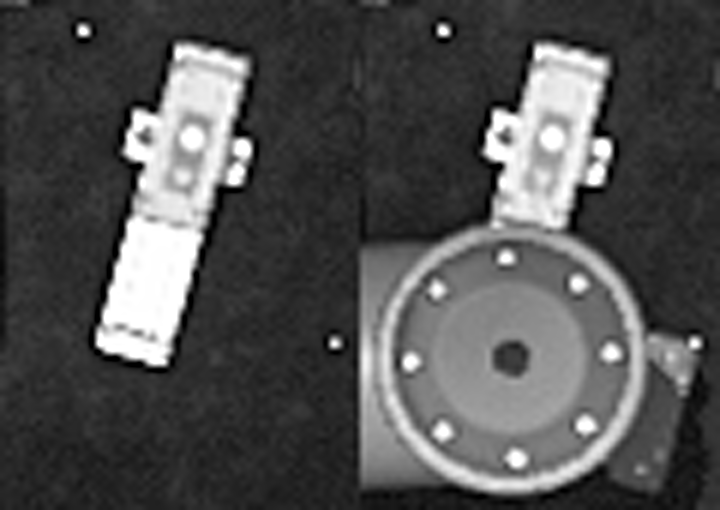

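The top view (left: before, right: now) shows the slider window as a light spot at about (182,178), with the dark body around y 112–195. The shank is too pale to make out. I'll cross-check the window position in block coordinates.

```bash
python3 - <<'E'
from h import *
import pickle
a=np.radians(-16.2);u=np.array([np.cos(a),np.sin(a)]);v=np.array([-u[1],u[0]]);m=np.array([580.2,-201.4])
def blk(w): d=w[:2]*1e3-m;return np.round([d@u-18,d@v],1)
o,p,im=pickle.load(open("t5.pkl","rb"))
im0=cv2.imread("pics/top0.png",0).astype(np.float32)
print("window top0",blk(onplane(p,(240+182/6-.4,155+178/6-.4),.014)))
print("mouth L,R top0",[blk(onplane(p,(240+x/6-.4,155+y/6-.4),.045)) for x,y in((137,215),(210,228))])
print("cover back top0",[blk(onplane(p,(240+x/6-.4,155+y/6-.4),.045)) for x,y in((174,45),(250,60))])
# profiles along block x at y=-1.5,z=20 : top before/now, wrist w1
xs=np.arange(-6,46,2.)
o1,p1,im1=pickle.load(open("w1.pkl","rb"))
def prof(g,p,y,z=.02):
    P=[proj(p,np.r_[(m+(x+18)*u+y*v)/1e3,z]) for x in xs]
    mp=np.float32(P);return cv2.remap(g,mp[:,:1].copy(),mp[:,1:].copy(),cv2.INTER_LINEAR).ravel().round().astype(int)
print(xs.astype(int))
g5=cv2.cvtColor(im,cv2.COLOR_RGB2GRAY).astype(np.float32);g1=cv2.cvtColor(im1,cv2.COLOR_RGB2GRAY).astype(np.float32)
for y in(-8,-5,-1.5,2,5): print(y,"top0",prof(im0,p,y),"\n   top5",prof(g5,p,y),"\n   w1",prof(g1,p1,y))
E
```

```text
window top0 [10.7 -2.9]
mouth L,R top0 [array([-19.1,  16.3]), array([-15.6, -24.7])]
cover back top0 [array([78.3, 21.1]), array([ 81.2, -22. ])]
[-6 -4 -2  0  2  4  6  8 10 12 14 16 18 20 22 24 26 28 30 32 34 36 38 40
 42 44]
-8 top0 [211 209 207 183 156 140 140 156 166 174 164 152 142 140 139 142 148 174
 202 219 227 213 189 159 140 131] 
   top5 [216 211 205 187 164 152 152 162 168 172 164 154 146 145 143 146 152 179
 210 225 231 217 193 163 144 136] 
   w1 [177 161 166 202 213 212 212 213 212 212 212 212 211 212 212 210 211 210
 210 210 209 210 210 211 209 210]
-5 top0 [213 214 211 193 169 144 161 185 198 204 185 165 146 139 136 147 166 218
 250 249 250 248 223 186 154 135] 
   top5 [209 209 207 197 187 176 182 192 198 199 181 165 150 143 140 151 169 220
 252 251 251 250 227 191 159 140] 
   w1 [210 200 204 204 192 188 196 208 209 210 193 183 188 190 186 186 191 217
 232 235 232 236 223 191 182 185]
-1.5 top0 [212 213 208 200 172 152 168 188 207 206 194 172 149 142 139 144 173 227
 247 254 255 250 232 204 161 144] 
   top5 [206 208 202 196 182 174 183 195 205 202 189 168 150 145
[... 152 characters left out ...]
203 169 167]
2 top0 [213 212 210 195 167 154 153 164 178 184 180 159 147 142 138 135 154 182
 221 238 239 224 207 179 149 141] 
   top5 [216 215 207 188 163 156 159 168 178 186 185 165 152 145 142 140 158 186
 226 242 242 228 212 184 152 145] 
   w1 [214 213 213 197 169 169 176 188 188 188 177 167 170 169 170 168 181 232
 246 246 246 246 235 190 168 169]
5 top0 [211 213 217 199 176 166 159 158 160 164 165 165 163 157 150 146 142 146
 164 183 196 188 170 154 152 156] 
   top5 [218 220 223 205 181 171 164 163 166 171 170 170 167 162 156 152 147 150
 168 187 201 194 176 158 156 159] 
   w1 [213 213 213 199 170 169 170 169 168 168 169 169 171 169 168 169 167 178
 209 228 230 208 181 170 168 168]
```

In the wrist view the slider's front is at block x≈1 and its window spans 6–14.5 (centre 10.4). The tip is at x≈10 and y≈-1.6, over the window. I'll lower it slowly by feel.

```bash
python3 -m pendant '[[-1,[0,0,0.001],[0,0,0]],[-1,[0,0,0.002],[0,0,0]],[-1,[0,0,0.0025],[0,0,0]],[-1,[0,0,0.003],[0,0,0]],[-1,[0,0,0.0035],[0,0,0]],[-1,[0,0,0.004],[0,0,0]],[-1,[0,0,0.0043],[0,0,0]],[-1,[0,0,0.0043],[0,0,0]]]';  python3 -m pendant '[[-1,[0,0,0.0005],[0,0,0]],[-1,[0,0,0.001],[0,0,0]],[-1,[0,0,0.001],[0,0,0]],[-1,[0,0,0.001],[0,0,0]]]'
```

```text
clock: 8.58
tool_pos: [0.4969, -0.1788, 0.0367]
orientation: [-180.0, -0.0, 163.8]
force: [0.6, -1.3, -0.5]
opening: 0.015
gripper_force: 30.0
clock: 8.92
tool_pos: [0.497, -0.1789, 0.0357]
orientation: [-180.0, -0.0, 163.8]
force: [0.4, 0.4, 0.0]
opening: 0.0147
gripper_force: 30.0
```

```bash
python3 -m pendant '[[-1,[0,0,0.0005],[0,0,0]],[-1,[0,0,0.001],[0,0,0]],[-1,[0,0,0.0015],[0,0,0]],[-1,[0,0,0.002],[0,0,0]],[-1,[0,0,0.002],[0,0,0]]]';  python3 -m pendant '[[-1,[0,0,0.0005],[0,0,0]],[-1,[0,0,0.001],[0,0,0]],[-1,[0,0,0.0015],[0,0,0]],[-1,[0,0,0.002],[0,0,0]],[-1,[0,0,0.002],[0,0,0]],[-1,[0,0,0.002],[0,0,0]]]'
```

```text
clock: 9.33
tool_pos: [0.4969, -0.1788, 0.0336]
orientation: [-180.0, -0.0, 163.8]
force: [-0.3, 0.5, -0.1]
opening: 0.0148
gripper_force: 30.0
clock: 9.83
tool_pos: [0.497, -0.1789, 0.0317]
orientation: [-180.0, -0.0, 163.8]
force: [1.0, -0.1, -0.6]
opening: 0.0143
gripper_force: 30.0
```

The hook is inside the window (tip 2 mm above the floor, no contact force). I'll pull gently.

```bash
python3 -m pendant '[[-1,[0.0005,0,0],[0,0,0]],[-1,[0.001,0,0],[0,0,0]],[-1,[0.0015,0,0],[0,0,0]],[-1,[0.002,0,0],[0,0,0]],[-1,[0.002,0,0],[0,0,0]]]'; python3 -m pendant '[[-1,[0.0005,0,0],[0,0,0]],[-1,[0.001,0,0],[0,0,0]],[-1,[0.0015,0,0],[0,0,0]],[-1,[0.002,0,0],[0,0,0]],[-1,[0.002,0,0],[0,0,0]]]'; python3 -m pendant '[[-1,[0.0005,0,0],[0,0,0]],[-1,[0.001,0,0],[0,0,0]],[-1,[0.0015,0,0],[0,0,0]],[-1,[0.002,0,0],[0,0,0]],[-1,[0.002,0,0],[0,0,0]]]'
```

```text
clock: 10.25
tool_pos: [0.4961, -0.1784, 0.0321]
orientation: [180.0, 0.1, 163.9]
force: [3.8, -1.4, -2.4]
opening: 0.0147
gripper_force: 30.0
clock: 10.67
tool_pos: [0.4939, -0.1777, 0.0321]
orientation: [180.0, 0.1, 163.9]
force: [4.9, -2.0, -0.9]
opening: 0.0148
gripper_force: 30.0
clock: 11.08
tool_pos: [0.4919, -0.1772, 0.0321]
orientation: [180.0, 0.1, 163.9]
force: [5.0, -1.8, -1.1]
opening: 0.0145
gripper_force: 30.0
```

The slider is moving, dragging at about 5 N. I'll continue well short of the stop's range.

```bash
python3 -m pendant '[[-1,[0.001,0,0],[0,0,0]],[-1,[0.002,0,0],[0,0,0]],[-1,[0.0035,0,0],[0,0,0]],[-1,[0.005,0,0],[0,0,0]],[-1,[0.0065,0,0],[0,0,0]],[-1,[0.008,0,0],[0,0,0]],[-1,[0.0095,0,0],[0,0,0]],[-1,[0.011,0,0],[0,0,0]],[-1,[0.0125,0,0],[0,0,0]],[-1,[0.014,0,0],[0,0,0]]]'; python3 -m pendant '[[-1,[0.0015,0,0],[0,0,0]],[-1,[0.003,0,0],[0,0,0]],[-1,[0.0045,0,0],[0,0,0]],[-1,[0.006,0,0],[0,0,0]],[-1,[0.0075,0,0],[0,0,0]],[-1,[0.009,0,0],[0,0,0]],[-1,[0.0105,0,0],[0,0,0]],[-1,[0.012,0,0],[0,0,0]],[-1,[0.013,0,0],[0,0,0]],[-1,[0.013,0,0],[0,0,0]]]'
```

```text
clock: 11.92
tool_pos: [0.4786, -0.1732, 0.0321]
orientation: [180.0, 0.1, 163.9]
force: [5.2, -1.8, -0.8]
opening: 0.0147
gripper_force: 30.0
clock: 12.75
tool_pos: [0.4647, -0.1696, 0.0317]
orientation: [-180.0, -0.0, 163.8]
force: [0.3, 0.1, -0.7]
opening: 0.015
gripper_force: 30.0
```

```bash
python3 -m pendant '[[-1,[0.001,0,0],[0,0,0]],[-1,[0.0025,0,0],[0,0,0]],[-1,[0.0045,0,0],[0,0,0]],[-1,[0.0065,0,0],[0,0,0]],[-1,[0.0085,0,0],[0,0,0]],[-1,[0.0105,0,0],[0,0,0]],[-1,[0.0125,0,0],[0,0,0]],[-1,[0.0145,0,0],[0,0,0]],[-1,[0.0165,0,0],[0,0,0]],[-1,[0.018,0,0],[0,0,0]]]'; python3 -m pendant '[[-1,[0.0015,0,0],[0,0,0]],[-1,[0.003,0,0],[0,0,0]],[-1,[0.0045,0,0],[0,0,0]],[-1,[0.006,0,0],[0,0,0]],[-1,[0.0075,0,0],[0,0,0]],[-1,[0.009,0,0],[0,0,0]],[-1,[0.0105,0,0],[0,0,0]],[-1,[0.012,0,0],[0,0,0]],[-1,[0.013,0,0],[0,0,0]],[-1,[0.013,0,0],[0,0,0]]]'
python3 - <<'E'
from h import *
import pickle
for n in("scene","top"):
    o=sensors.get_obs();p=viewer.camera_params(n);im=viewer.snapshot(n);pickle.dump((o,p,im),open(n+"6.pkl","wb"))
print(o["tool_pos"],o["force"],o["clock"])
E
```

```text
clock: 13.58
tool_pos: [0.4477, -0.1646, 0.0318]
orientation: [180.0, -0.0, 163.8]
force: [-0.1, 1.1, -0.8]
opening: 0.0147
gripper_force: 30.0
clock: 14.42
tool_pos: [0.4353, -0.161, 0.0318]
orientation: [180.0, -0.0, 163.8]
force: [-0.2, -0.5, -1.5]
opening: 0.015
gripper_force: 30.0
[ 0.43539397 -0.16100493  0.03177114] [ 0.39711339  0.38434781 -0.32772281] 14.4667
```

Next is the crawl toward the stop in 1.5 mm steps, each gated by a force check (rows typed literally).

```bash
cat > ok.py <<'E'
import sys,numpy as np
from plant import sensors
o=sensors.get_obs();F=np.array(o["force"]);f=F@[.960,-.279,0]
d=np.array(o["tool_pos"])*1e3-[497.0,-178.9,0];print("pull %.2f z %.2f side %.2f travel %.2f"%(f,F[2],F@[.279,.960,0],d@[-.960,.279,0]))
sys.exit(f>2.5)
E
P="python3 -m pendant"
$P '[[-1,[0.001,0,0],[0,0,0]],[-1,[0.002,0,0],[0,0,0]],[-1,[0.003,0,0],[0,0,0]],[-1,[0.003,0,0],[0,0,0]]]' >/dev/null; python3 ok.py &&
$P '[[-1,[0.0005,0,0],[0,0,0]],[-1,[0.001,0,0],[0,0,0]],[-1,[0.0015,0,0],[0,0,0]],[-1,[0.0015,0,0],[0,0,0]]]' >/dev/null && python3 ok.py &&
$P '[[-1,[0.0005,0,0],[0,0,0]],[-1,[0.001,0,0],[0,0,0]],[-1,[0.0015,0,0],[0,0,0]],[-1,[0.0015,0,0],[0,0,0]]]' >/dev/null && python3 ok.py &&
$P '[[-1,[0.0005,0,0],[0,0,0]],[-1,[0.001,0,0],[0,0,0]],[-1,[0.0015,0,0],[0,0,0]],[-1,[0.0015,0,0],[0,0,0]]]' >/dev/null && python3 ok.py &&
$P '[[-1,[0.0005,0,0],[0,0,0]],[-1,[0.001,0,0],[0,0,0]],[-1,[0.0015,0,0],[0,0,0]],[-1,[0.0015,0,0],[0,0,0]]]' >/dev/null && python3 ok.py &&
$P '[[-1,[0.0005,0,0],[0,0,0]],[-1,[0.001,0,0],[0,0,0]],[-1,[0.0015,0,0],[0,0,0]],[-1,[0.0015,0,0],[0,0,0]]]' >/dev/null && python3 ok.py &&
$P '[[-1,[0.0005,0,0],[0,0,0]],[-1,[0.001,0,0],[0,0,0]],[-1,[0.0015,0,0],[0,0,0]],[-1,[0.0015,0,0],[0,0,0]]]' >/dev/null && python3 ok.py
```

```text
pull -0.02 z -0.15 side 0.89 travel 67.23False
```

```bash
sed -i 's/sys.exit(f>2.5)/sys.exit(int(f>2.5))/' ok.py
P="python3 -m pendant"
$P '[[-1,[0.0005,0,0],[0,0,0]],[-1,[0.001,0,0],[0,0,0]],[-1,[0.0015,0,0],[0,0,0]],[-1,[0.0015,0,0],[0,0,0]]]' >/dev/null && python3 ok.py &&
$P '[[-1,[0.0005,0,0],[0,0,0]],[-1,[0.001,0,0],[0,0,0]],[-1,[0.0015,0,0],[0,0,0]],[-1,[0.0015,0,0],[0,0,0]]]' >/dev/null && python3 ok.py &&
$P '[[-1,[0.0005,0,0],[0,0,0]],[-1,[0.001,0,0],[0,0,0]],[-1,[0.0015,0,0],[0,0,0]],[-1,[0.0015,0,0],[0,0,0]]]' >/dev/null && python3 ok.py &&
$P '[[-1,[0.0005,0,0],[0,0,0]],[-1,[0.001,0,0],[0,0,0]],[-1,[0.0015,0,0],[0,0,0]],[-1,[0.0015,0,0],[0,0,0]]]' >/dev/null && python3 ok.py &&
$P '[[-1,[0.0005,0,0],[0,0,0]],[-1,[0.001,0,0],[0,0,0]],[-1,[0.0015,0,0],[0,0,0]],[-1,[0.0015,0,0],[0,0,0]]]' >/dev/null && python3 ok.py &&
$P '[[-1,[0.0005,0,0],[0,0,0]],[-1,[0.001,0,0],[0,0,0]],[-1,[0.0015,0,0],[0,0,0]],[-1,[0.0015,0,0],[0,0,0]]]' >/dev/null && python3 ok.py
```

```text
pull 0.19 z 0.33 side 0.14 travel 68.62
pull 0.36 z -0.41 side 0.78 travel 70.13
pull -0.21 z -0.60 side -0.23 travel 71.63
pull -0.04 z -1.05 side 0.10 travel 73.13
pull 0.05 z -0.21 side -0.74 travel 74.61
pull 0.49 z -0.74 side 0.56 travel 76.12
```

```bash
P="python3 -m pendant"
$P '[[-1,[0.0005,0,0],[0,0,0]],[-1,[0.001,0,0],[0,0,0]],[-1,[0.0015,0,0],[0,0,0]],[-1,[0.0015,0,0],[0,0,0]]]' >/dev/null && python3 ok.py &&
$P '[[-1,[0.0005,0,0],[0,0,0]],[-1,[0.001,0,0],[0,0,0]],[-1,[0.001,0,0],[0,0,0]]]' >/dev/null && python3 ok.py &&
$P '[[-1,[0.0005,0,0],[0,0,0]],[-1,[0.001,0,0],[0,0,0]],[-1,[0.001,0,0],[0,0,0]]]' >/dev/null && python3 ok.py &&
$P '[[-1,[0.0005,0,0],[0,0,0]],[-1,[0.001,0,0],[0,0,0]],[-1,[0.001,0,0],[0,0,0]]]' >/dev/null && python3 ok.py &&
$P '[[-1,[0.0005,0,0],[0,0,0]],[-1,[0.001,0,0],[0,0,0]],[-1,[0.001,0,0],[0,0,0]]]' >/dev/null && python3 ok.py &&
$P '[[-1,[0.0005,0,0],[0,0,0]],[-1,[0.001,0,0],[0,0,0]],[-1,[0.001,0,0],[0,0,0]]]' >/dev/null && python3 ok.py &&
$P '[[-1,[0.0005,0,0],[0,0,0]],[-1,[0.001,0,0],[0,0,0]],[-1,[0.001,0,0],[0,0,0]]]' >/dev/null && python3 ok.py
```

```text
pull 0.07 z -1.43 side -0.37 travel 77.61
pull 0.59 z -1.05 side 1.32 travel 78.59
pull 0.32 z -1.36 side 0.34 travel 79.62
pull 0.24 z -0.60 side 0.58 travel 80.64
pull -0.67 z -0.89 side 0.89 travel 81.57
pull 2.87 z -1.82 side 0.29 travel 81.76
```

Contact at about 81.7 mm, where the picture puts the stop bar. I'll build up to about 10 N.

```bash
P="python3 -m pendant"
$P '[[-1,[0.0003,0,0],[0,0,0]],[-1,[0.0005,0,0],[0,0,0]],[-1,[0.0005,0,0],[0,0,0]]]' >/dev/null ; python3 ok.py
```

```text
pull 4.86 z -2.88 side -0.15 travel 81.91
```

```bash
P="python3 -m pendant"
$P '[[-1,[0.0003,0,0],[0,0,0]],[-1,[0.0003,0,0],[0,0,0]]]' >/dev/null ; python3 ok.py
```

```text
pull 5.88 z -3.65 side -1.06 travel 81.92
```

```bash
P="python3 -m pendant"
$P '[[-1,[0.0003,0,0],[0,0,0]],[-1,[0.0006,0,0],[0,0,0]],[-1,[0.0006,0,0],[0,0,0]]]' >/dev/null ; python3 ok.py; python3 -c "
from plant import sensors;o=sensors.get_obs();print(o['tool_pos'],o['orientation'],o['moment'])"
```

```text
pull 7.71 z -4.47 side -1.04 travel 82.01
[ 0.41836234 -0.15554172  0.03223487] [179.95912021   0.18707551 163.86906433] [-1.10556315 -2.42598898 -0.17346476]
```

```bash
P="python3 -m pendant"
$P '[[-1,[0.0003,0,0],[0,0,0]],[-1,[0.0006,0,0],[0,0,0]],[-1,[0.0006,0,0],[0,0,0]]]' >/dev/null ; python3 ok.py
```

```text
pull 10.19 z -4.92 side -2.00 travel 82.06
```

```bash
P="python3 -m pendant"
$P '[[-1,[0,0,0],[0,0,0]],[-1,[0,0,0],[0,0,0]],[-1,[0,0,0],[0,0,0]],[-1,[0,0,0],[0,0,0]]]' >/dev/null ; python3 ok.py;$P '[[-1,[0,0,0],[0,0,0]],[-1,[0,0,0],[0,0,0]],[-1,[0,0,0],[0,0,0]],[-1,[0,0,0],[0,0,0]],[-1,[0,0,0],[0,0,0]]]' >/dev/null ; python3 ok.py; $P '[[-1,[0,0,0],[0,0,0]],[-1,[0,0,0],[0,0,0]],[-1,[0,0,0],[0,0,0]],[-1,[0,0,0],[0,0,0]],[-1,[0,0,0],[0,0,0]],[-1,[0,0,0],[0,0,0]]]' >/dev/null ; python3 ok.py
```

```text
pull 8.82 z -5.90 side -1.02 travel 82.04
pull 8.35 z -5.14 side -0.63 travel 82.07
pull 9.31 z -4.60 side -2.39 travel 82.06
```

The mean over the hold is about 9 N. I'll add a touch and hold again so that a full second sits near 10 N.

```bash
P="python3 -m pendant"
$P '[[-1,[0.0003,0,0],[0,0,0]],[-1,[0.0003,0,0],[0,0,0]],[-1,[0.0003,0,0],[0,0,0]],[-1,[0.0003,0,0],[0,0,0]],[-1,[0.0003,0,0],[0,0,0]]]' >/dev/null ; python3 ok.py;$P '[[-1,[0,0,0],[0,0,0]],[-1,[0,0,0],[0,0,0]],[-1,[0,0,0],[0,0,0]],[-1,[0,0,0],[0,0,0]],[-1,[0,0,0],[0,0,0]]]' >/dev/null ; python3 ok.py; $P '[[-1,[0,0,0],[0,0,0]],[-1,[0,0,0],[0,0,0]],[-1,[0,0,0],[0,0,0]],[-1,[0,0,0],[0,0,0]],[-1,[0,0,0],[0,0,0]]]' >/dev/null ; python3 ok.py; python3 -c "
from plant import sensors;o=sensors.get_obs();print(o['clock'],o['tool_pos'],o['orientation'])"
```

```text
pull 9.79 z -5.18 side -1.62 travel 82.08
pull 10.31 z -5.11 side -1.16 travel 82.10
pull 9.57 z -4.98 side -0.39 travel 82.07
21.85 [ 0.41835348 -0.15534469  0.03242225] [179.94377232   0.26227267 163.88039648]
```

A steady pull near 10 N was held for over a second. Now I'll back off to unload and centre the hook in the window, then check.

```bash
P="python3 -m pendant"
$P '[[-1,[-0.001,0,0],[0,0,0]],[-1,[-0.002,0,0],[0,0,0]],[-1,[-0.003,0,0],[0,0,0]],[-1,[-0.0038,0,0],[0,0,0]],[-1,[-0.0043,0,0],[0,0,0]],[-1,[-0.0043,0,0],[0,0,0]],[-1,[-0.0043,0,0],[0,0,0]]]' >/dev/null ; python3 ok.py; $P '[[-1,[0,0,-0.0005],[0,0,0]],[-1,[0,0,-0.001],[0,0,0]],[-1,[0,0,-0.002],[0,0,0]],[-1,[0,0,-0.002],[0,0,0]]]' ; python3 ok.py
```

```text
pull 0.13 z -0.47 side -0.20 travel 81.20
clock: 22.77
tool_pos: [0.4197, -0.1564, 0.0339]
orientation: [180.0, 0.0, 163.8]
force: [-0.2, 0.7, -0.5]
opening: 0.0149
gripper_force: 30.0
pull -0.41 z -0.48 side 0.66 travel 80.49
```

Unloaded and free. Lifting out, then returning the pick above the rest.

```bash
P="python3 -m pendant"
$P '[[-1,[0,0,-0.001],[0,0,0]],[-1,[0,0,-0.002],[0,0,0]],[-1,[0,0,-0.003],[0,0,0]],[-1,[0,0,-0.004],[0,0,0]],[-1,[0,0,-0.005],[0,0,0]],[-1,[0,0,-0.006],[0,0,0]],[-1,[0,0,-0.0075],[0,0,0]]]' ; $P '[[-1,[0,0,-0.003],[0,0,0]],[-1,[0,0,-0.012],[0,0,0]],[-1,[0,0,-0.025],[0,0,0]],[-1,[0,0,-0.038],[0,0,0]],[-1,[0,0,-0.05],[0,0,0]],[-1,[0,0,-0.061],[0,0,0]],[-1,[0,0,-0.061],[0,0,0]],[-1,[0,0,-0.061],[0,0,0]]]'
python3 - <<'E'
from h import *
import pickle
o=sensors.get_obs();p=viewer.camera_params("wrist");im=viewer.snapshot("wrist")
pickle.dump((o,p,im),open("w7.pkl","wb"));print(o["force"])
yaw=np.radians(o["orientation"][2]);d=np.array([.5191,-.3885])-o["tool_pos"][:2]
print(o["tool_pos"],"dx,dy",d@[np.cos(yaw),np.sin(yaw)],d@[np.sin(yaw),-np.cos(yaw)])
# handle pitch in hand: back band rows/cols vs w4
for f in("w4.pkl","w7.pkl"):
    im=pickle.load(open(f,"rb"))[2];g=cv2.cvtColor(im,cv2.COLOR_RGB2GRAY)[170:225,235:278]
    m=(g>110)&(np.arange(170,225)[:,None]<212);ys,xs=np.nonzero(m);print(f,len(xs),ys.mean()+170,xs.mean()+235,xs.min()+235,xs.max()+235)
E
```

```text
clock: 23.35
tool_pos: [0.4196, -0.1564, 0.0413]
orientation: [-180.0, -0.0, 163.8]
force: [-0.7, 0.4, -0.7]
opening: 0.0149
gripper_force: 30.0
clock: 24.02
tool_pos: [0.4202, -0.1564, 0.1031]
orientation: [180.0, 0.1, 163.8]
force: [0.1, 0.0, -1.2]
opening: 0.0148
gripper_force: 30.0
[ 0.0973185   0.03276297 -1.15662931]
[ 0.42016166 -0.15639602  0.10314808] dx,dy -0.15963223208752977 -0.1953934561471178
w4.pkl 149 195.5503355704698 255.40268456375838 239 272
w7.pkl 148 195.53378378378378 255.48648648648648 239 272
```

The handle hasn't shifted in the grip (its back band is at the same pixel as before). Going back over the rest.

```bash
P="python3 -m pendant"
$P '[[-1,[-0.008,-0.01,0],[0,0,0]],[-1,[-0.026,-0.032,0],[0,0,0]],[-1,[-0.046,-0.056,0],[0,0,1]],[-1,[-0.066,-0.08,0],[0,0,2]],[-1,[-0.088,-0.107,0],[0,0,2.6]],[-1,[-0.11,-0.134,0],[0,0,2.6]],[-1,[-0.13,-0.158,0],[0,0,2.6]],[-1,[-0.148,-0.18,0],[0,0,2.6]],[-1,[-0.157,-0.191,0],[0,0,2.6]],[-1,[-0.1603,-0.1952,0],[0,0,2.6]]]'; $P '[[-1,[0,0,0],[0,0,0]],[-1,[0,0,0],[0,0,0]],[-1,[0,0,0],[0,0,0]]]'
```

```text
clock: 24.9
tool_pos: [0.5192, -0.3905, 0.1002]
orientation: [-180.0, -0.1, 161.1]
force: [0.5, 0.3, 0.7]
opening: 0.0147
gripper_force: 30.0
clock: 25.15
tool_pos: [0.5187, -0.3875, 0.1019]
orientation: [180.0, -0.1, 161.3]
force: [-0.2, 0.6, -0.4]
opening: 0.0147
gripper_force: 30.0
```

```bash
P="python3 -m pendant"
$P '[[-1,[0,0,0.015],[0,0,0]],[-1,[0,0,0.028],[0,0,0]],[-1,[0,0,0.028],[0,0,0]],[-1,[0,0,0.028],[0,0,0]],[-1,[0,0,0.028],[0,0,0]],[-1,[0,0,0.028],[0,0,0]],[-1,[0,0,0.028],[0,0,0]]]'; python3 -c "
from plant import sensors;o=sensors.get_obs();print(o['tool_pos'],o['orientation'])"
```

```text
clock: 25.73
tool_pos: [0.5198, -0.3885, 0.0753]
orientation: [-180.0, 0.1, 161.3]
force: [-0.1, -0.4, -0.3]
opening: 0.0149
gripper_force: 30.0
[ 0.51980616 -0.38854545  0.07525041] [-1.79993396e+02  8.17940804e-02  1.61258296e+02]
```

```bash
P="python3 -m pendant"
$P '[[-1,[0,0,0.005],[0,0,0]],[-1,[0,0,0.011],[0,0,0]],[-1,[0,0,0.017],[0,0,0]],[-1,[0,0,0.023],[0,0,0]],[-1,[0,0,0.027],[0,0,0]],[-1,[0,0,0.029],[0,0,0]],[-1,[0,0,0.03],[0,0,0]],[-1,[0,0,0.03],[0,0,0]]]'; $P '[[-1,[0,0,0.001],[0,0,0]],[-1,[0,0,0.002],[0,0,0]],[-1,[0,0,0.002],[0,0,0]],[-1,[0,0,0.002],[0,0,0]]]'
```

```text
clock: 26.4
tool_pos: [0.5192, -0.3885, 0.0439]
orientation: [-180.0, -0.0, 161.2]
force: [0.5, -0.3, -0.4]
opening: 0.0144
gripper_force: 30.0
clock: 26.73
tool_pos: [0.5195, -0.3886, 0.0425]
orientation: [-180.0, 0.0, 161.2]
force: [0.5, 0.4, 0.5]
opening: 0.0146
gripper_force: 30.0
```

Seated at the original height and pose. Now release and retreat, then check.

```bash
P="python3 -m pendant"
$P '[[-0.5,[0,0,0],[0,0,0]],[-0.2,[0,0,0],[0,0,0]],[0.2,[0,0,0],[0,0,0]],[0.6,[0,0,0],[0,0,0]],[0.6,[0,0,0],[0,0,0]],[0.6,[0,0,0],[0,0,0]],[0.6,[0,0,0],[0,0,0]],[0.6,[0,0,0],[0,0,0]],[0.6,[0,0,0],[0,0,0]],[0.6,[0,0,0],[0,0,0]]]'; $P '[[0.6,[0,0,-0.01],[0,0,0]],[0.6,[0,0,-0.03],[0,0,0]],[0.6,[0,0,-0.055],[0,0,0]],[0.6,[0,0,-0.08],[0,0,0]],[0.6,[0,0,-0.11],[0,0,0]],[0.6,[0,0,-0.14],[0,0,0]],[0.6,[0,0,-0.17],[0,0,0]],[0.6,[0,0,-0.184],[0,0,0]],[0.6,[0,0,-0.184],[0,0,0]]]'
$P '[[0.6,[-0.015,0.035,0],[0,0,0]],[0.6,[-0.03,0.07,0],[0,0,0]],[0.6,[-0.04,0.1,0],[0,0,0]],[0.6,[-0.04,0.1,0],[0,0,0]],[0.6,[-0.04,0.1,0],[0,0,0]],[0.6,[-0.04,0.1,0],[0,0,0]]]'
python3 - <<'E'
from h import *
o=sensors.get_obs();p=viewer.camera_params("wrist");im=viewer.snapshot("wrist")
a=np.radians(-16.2);u=np.array([np.cos(a),np.sin(a)]);v=np.array([-u[1],u[0]]);m=np.array([580.2,-201.4])
B=lambda x,y,z:proj(p,np.r_[(m+(x+18)*u+y*v)/1e3,z/1e3])
a=np.radians(-18.6);ur=np.array([np.cos(a),np.sin(a)]);vr=np.array([-ur[1],ur[0]])
R=lambda x,y,z:proj(p,np.r_[(np.array([519.1,-388.5])+x*ur+y*vr)/1e3,z/1e3])
pts=[B(-90,-10,12),B(-10,10,16),R(-50,0,6),R(50,0,60)];print(o["clock"],np.round(pts))
def crop(c,w,h,k):
    x,y=int(c[0]-w/2),int(c[1]-h/2);x=max(x,0);y=max(y,0);print("org",x,y)
    return cv2.resize(im[y:y+h,x:x+w],(w*k,h*k),interpolation=cv2.INTER_CUBIC)
A=crop(B(-50,0,15),90,110,5);C=crop(R(-5,0,50),70,110,5)
save(np.hstack([A,C]),"v8")
E
```

```text
clock: 27.57
tool_pos: [0.5193, -0.3886, 0.0422]
orientation: [180.0, -0.0, 161.2]
force: [-0.3, -0.1, -0.9]
opening: 0.0693
gripper_force: 0.0
clock: 28.32
tool_pos: [0.5209, -0.3896, 0.2321]
orientation: [-179.9, 0.4, 161.3]
force: [0.1, -0.4, 0.5]
opening: 0.0702
gripper_force: 0.0
clock: 28.82
tool_pos: [0.5891, -0.3064, 0.226]
orientation: [-180.0, -0.0, 161.3]
force: [-0.2, -0.6, -0.2]
opening: 0.0703
gripper_force: 0.0
28.8167 [[331.  69.]
 [347. 141.]
 [169.  91.]
 [163. 187.]]
org 294 50
org 126 79
```

View pics/v8.png

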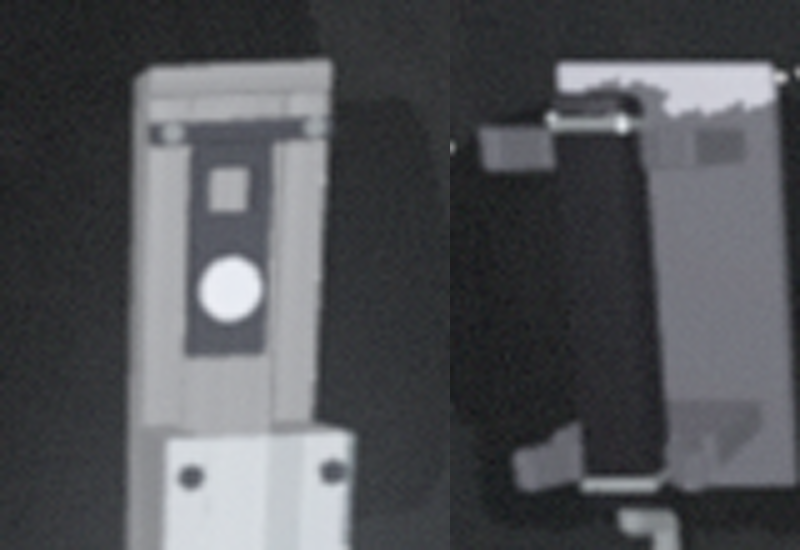

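The picture shows the slider's front end butted against the stop bar at (235,140), with its window at (230,190) and no gap. The pick lies in both forks of the rest, bands at (600,122) and (625,483). The gripper is clear and 0.22 m up.

```bash
python3 -c "
from plant import workorder;print(workorder.close_job())"
```

```text
the job is handed in; nothing more can be done
None
```

The slider is butted against the stop bar after a steady pull of about 10 N for over a second (readings stayed under 12 N), the pick is back on its rest, and the job was handed in at about 29 s.

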